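# Refill the cap feeder

### The arm

A 7-joint arm with a two-finger parallel gripper is mounted at the origin on the work surface. World frame = base frame: x ahead of the robot, y to its left, z up, the work surface at z = 0. Lengths are in m, angles in degrees, forces in N, time in s.
With the tool pointing down it reaches from about 0.4 to 0.85 m from the base axis. Payload 4.4 kg.
Tool frame: the origin (TCP) lies midway between the tips of the shut fingers; the grasp point (between the pads) lies 19 mm behind it; z points along the fingers, y is the line along which they close (so a half turn about z gives the same grasp; the last joint's range is limited). The gripper opens to 94 mm and grips with 3 to 60 N. Pads are 16 mm wide; open, the fingers measure 119 mm over their backs; the gripper's body (75 mm by 177 mm) begins 78 mm behind the grasp point.
Start: joints at [-74.301, 36.005, 2.206, 86.941, -1.547, 57.084, -1.146], TCP at [0.217, 0.613, 0.205] pointing down, gripper open.
Joint ranges: [-175.42, 175.42], [-21.48, 121.26], [-71.46, 75.88], [10.55, 141.38], [-63.04, 243.04], [13.31, 113.54], [-168.57, 168.57]. Speed limits (degrees/s): [147.25, 147.25, 180, 180, 180, 180, 180].

### API

Orientations are given as [roll, pitch, yaw] about the fixed x, y, z axes, in that order (R = Rz(yaw) Ry(pitch) Rx(roll)).
In Python, from bench import env, eyes, job, nets gives the robot as it stands. The module is installed in compiled form; this text tells all that it offers.
- The arm moves only by the tool apply_moves, never from a script. Its argument "deltas" is a list of rows, each a list of 3 entries, a list of its own where there are three numbers: the shift along the tool's x, y, z scaled (see below), then the turn, a rotation vector about the tool's x, y, z scaled (see below), then the opening, from 0 (shut) to 1 (fully open). In form: [[[tx, ty, tz], [ax, ay, az], jaw], ...]. A call has exactly 10 rows; each row shifts and turns the commanded pose from where the row before left it, along the tool's axes as they then stand; what a row does not reach is not made up. The controller multiplies each number of a shift by 0.2 m and each number of a turn by 8 degrees. A row lasts 1/8 s, in which the tool goes at most 62.5 mm and 10.7 degrees, less where a joint would pass 70% of its speed; a pose out of reach is approached as far as the arm can. A call with a number of a shift or a turn outside -1 to 1 is refused whole. A call with a gripper value outside its range is refused whole. The fingers move at their own pace and stop on an object; the grip force is fixed at half the most. Time passes only in rows, so rows that do not move let the fingers close, or fill a call up. It gives the time, the measured TCP pose, the force, the opening and the grip force at its end, in the units of the state.
- env.get_state(): the state, without advancing time (a new reading comes with each control period).
- eyes.read_camera(name): name is "scene" or "top" or "wrist"; returns the picture (420x560x3 uint8, red, green, blue); there is no depth.
- eyes.calibration(name): a dict with "camera_matrix" (3x3 intrinsics, pixels), "view" (4x4, takes a point from world to camera coordinates); the wrist camera has in their place "tool_from_camera" (4x4, takes a point from camera to tool coordinates, whose origin is the TCP and whose axes are the flange's). Camera axes: x right, y up, looking along -z (the intrinsics and any distortion apply to the point x, -y, -z); pixel columns grow to the right and rows downward; lengths in m; the calibration is good to about 2 mm. The wrist camera is an equidistant fisheye: a pixel r from the principal point sees the ray r / f radians off the axis. A picture is of the moment at which its call begins: read the wrist's pose just before it. calibration takes no time and is no camera call.
- job.sign_off(): hands the job in; it is judged then, once.
Trained networks look in the newest picture that a camera, given by its name, has taken for a name from the list of things; names that differ only in an ending like _2 or _b are one class to them, and where a whole thing is asked for, a point or a joint stands for the part that bears it (a point fixed in the world has none). Each returns a list of dicts, best first, with "score" (0 to 1); they miss things now and then, are a little off and sometimes report something else, mostly with a low value. They report only what shows in the picture. A call takes as long as a camera call. They do not tell look-alikes from the thing itself.
- nets.silhouettes(camera, label): "pixels" (420x560 bool, what is visible of it).
- nets.tip_of(camera, label): "xyz" ([x, y, z] in m, in the coordinates of the camera as it stood for that picture, good to about 4 mm: a listed point, or the origin of a listed thing).
The state is a dict: "time_s": time; "joints": joint angles; "qvel": joint speeds; "tau": joint torques, N m; "position": TCP position; "orientation": TCP orientation; "force": force on the tool from outside, world axes, zero at the start; "ft_torque": the same for the moment, N m; "gripper_width": opening from 0.0 (shut) to 1.0 (fully open); "grasp_force": force on a finger pad.
Only numpy, scipy, OpenCV 4.12 (cv2) and the standard library are available. Lean on these libraries where they do the work, as an engineer would, in place of code of your own. Each camera call takes 0.05 s, during which the arm holds its last target. There are 200 camera calls.

### The job

Pick up the tray of screw caps by its bar handle and tip all six caps into the hopper of the cap feeder. Set the empty tray back down flat on the bench and let go of it, then turn the feeder's black knob clockwise until it clicks over to its other position. Leave the bottle, the vial and the pipette-tip box where they are.

Things in the scene. Friction and masses are not known exactly. Their poses are not given: they have to be found in the camera images.
- tray: Loose bare-aluminium tray, 148 long (x) by 121 wide (y), 250 g. Origin: centre of its underside; z up. Floor 3 thick, 76 long; both ends (+x, -x) are ramps rising at 35 degrees to lips 27 high, 74 from the centre: caps pour over a lip when the tray is tipped about y by some 75 degrees. Side walls 30 high. A flat bar handle bridges it along y above the centre.
- tray_grip (a point): Middle of the tray's bar handle, 82 above its underside, axes as the tray's. The bar is 10 thick (x), 26 tall (z, from 68 to 94 above the underside) and 121 long (y): take it across x from above.
- cap1: Loose blue plastic screw cap, 30 diameter, 20 tall, 11 g; one of six alike, standing in the tray at the start. Origin: centre of its underside; z along its axis.
- cap2: Loose blue plastic screw cap, 30 diameter, 20 tall, 11 g; one of six alike, standing in the tray at the start. Origin: centre of its underside; z along its axis.
- cap3: Loose blue plastic screw cap, 30 diameter, 20 tall, 11 g; one of six alike, standing in the tray at the start. Origin: centre of its underside; z along its axis.
- cap4: Loose blue plastic screw cap, 30 diameter, 20 tall, 11 g; one of six alike, standing in the tray at the start. Origin: centre of its underside; z along its axis.
- cap5: Loose blue plastic screw cap, 30 diameter, 20 tall, 11 g; one of six alike, standing in the tray at the start. Origin: centre of its underside; z along its axis.
- cap6: Loose blue plastic screw cap, 30 diameter, 20 tall, 11 g; one of six alike, standing in the tray at the start. Origin: centre of its underside; z along its axis.
- feeder: Fixed white cap feeder on the bench, a housing 200 (x) by 370 (y) and 90 high, with a square steel hopper on the +y half of its top and a knob on the -y half. Origin: centre of its underside; z up.
- hopper_mouth (a point): Centre of the hopper's open mouth, at rim height, 165 above the bench and at y = +85 in the feeder's frame; axes as the feeder's. The hopper is 200 (x) by 190 (y) outside with vertical walls 4 thick; inside, plates slope inward to a floor about 70 below the rim.
- feed_knob (a joint): Angle of the feeder's knob in rad: 0 at the start, grows clockwise seen from above, stops at 1.2. A sprung detent holds it at 0 or at 1.2; it snaps across at 0.6 (about 0.14 N m to turn).
- knob_grip (a point): On the knob's axis, in its upright bar grip, 36 above the housing's top, at y = -125 in the feeder's frame. It turns with the knob; x runs along the bar (46 long, 12 thick across y, its top 11 above this point, its foot 21 below, on a disc of 52 diameter and 16 high). z is up.
- reagent_bottle: Bystander: loose small glass bottle with black cap, 56 diameter, 110 tall. Origin: centre of its underside.
- vial: Bystander: loose small glass vial, 36 diameter, 50 tall. Origin: centre of its underside.
- tip_box: Bystander: loose clear box of pipette tips with a yellow top, 80 by 120, 58 tall. Origin: centre of its underside.
Mind the look-alikes: they are no part of the job. What is shaped like the tray but blue or yellow is not meant.

How it is judged:
By the outcome, as a careful person would: the job done as asked, in the order asked, and still so for the second after the job is handed in, with the robot touching nothing.
It also fails if it takes over 67 s, if anything falls off the work surface, if the arm or the gripper's body presses on something with over 40 N, if the wrist force passes 120 N, or if a joint passes its speed limit or range.

## Working session

There is one attempt and no reset: what is moved stays moved. The work goes in short steps, Python scripts to look and compute and a tool call to move; the robot and the scene stay as the last step left them, time stands still between calls to the robot, and variables do not carry over. Pictures are saved under pics/ and viewed, at most 10 in all, crops included, and the job is handed in when it is done.

Besides the shell and the picture viewer there is one more tool, called after ">>>" by a JSON object that holds its "fn" and its "kwargs". apply_moves: Moves the arm, as the interface text tells. Shifts and turns lie within -1 to 1; 1 stands for 0.2 m of shift or 8 degrees of turn. Its arguments: {"type":"object","properties":{"deltas":{"type":"array","items":{"type":"array"}}},"required":["deltas"]}

```bash
mkdir -p pics; cat > h.py <<'E'
import numpy as np, cv2
from bench import env, eyes, job, nets
from scipy.spatial.transform import Rotation as R
def pose():
    s=env.get_state(); T=np.eye(4); T[:3,:3]=R.from_euler('xyz',s['orientation'],degrees=True).as_matrix(); T[:3,3]=s['position']; return T,s
def shot(c,name=None):
    T,s=pose(); im=eyes.read_camera(c)
    if name: cv2.imwrite(f'pics/{name}.png',im[:,:,::-1])
    k=eyes.calibration(c)
    C=T@np.array(k['tool_from_camera']) if c=='wrist' else np.linalg.inv(np.array(k['view']))
    return im,C,np.array(k['camera_matrix'])
def find(c,C,l):
    return [(round(float(d['score']),2),np.round((C@np.r_[d['xyz'],1])[:3],4).tolist()) for d in nets.tip_of(c,l)]
def plane(C,K,u,v,z):
    d=C[:3,:3]@np.array([(u-K[0,2])/K[0,0],-(v-K[1,2])/K[1,1],-1]); return C[:3,3]+d*(z-C[2,3])/d[2]
E
python3 - <<'E'
from h import *
for c in('scene','top'):
    im,C,K=shot(c,c)
    print(c,C[:3,3].round(3))
    for l in('tray','tray_grip','feeder','hopper_mouth','knob_grip','reagent_bottle','vial','tip_box'): print(l,find(c,C,l))
E
python3 -c "
import cv2,numpy as np
" 
```

```text
scene [1.058 0.68  0.825]
tray [(0.75, [0.2548, 0.2558, -0.0031]), (0.72, [0.694, 0.3858, 0.0008]), (0.68, [0.4805, 0.222, -0.0002]), (0.51, [0.4758, 0.1818, 0.0019])]
tray_grip [(0.91, [0.2511, 0.258, 0.0817]), (0.74, [0.6953, 0.3872, 0.0801]), (0.67, [0.4809, 0.2251, 0.0849])]
feeder [(0.68, [0.5048, -0.15, 0.0013]), (0.6, [0.5157, 0.4756, 0.0018])]
hopper_mouth [(0.79, [0.4904, -0.0665, 0.1682])]
knob_grip [(0.88, [0.5255, -0.2753, 0.1246])]
reagent_bottle [(0.78, [0.7386, 0.0491, -0.0021]), (0.56, [0.5231, -0.2751, 0.1256])]
vial [(0.64, [0.7302, 0.2377, 0.0049]), (0.46, [0.507, -0.1469, -0.0])]
tip_box [(0.8, [0.5147, 0.4729, 0.0043]), (0.29, [0.5234, -0.2737, 0.1259])]
top [0.345 0.104 1.129]
tray [(0.84, [0.4816, 0.2232, -0.0027]), (0.83, [0.6964, 0.3862, -0.0032]), (0.76, [0.2561, 0.2545, -0.0016])]
tray_grip [(0.87, [0.4806, 0.2239, 0.0808]), (0.72, [0.2563, 0.2579, 0.0849]), (0.67, [0.6985, 0.3887, 0.0826])]
feeder [(0.59, [0.5035, -0.1494, 0.0045])]
hopper_mouth [(0.9, [0.4861, -0.0712, 0.168])]
knob_grip [(0.68, [0.5256, -0.2708, 0.1251])]
reagent_bottle [(0.7, [0.735, 0.051, -0.0009]), (0.7, [0.4838, 0.2253, 0.0818]), (0.42, [0.4884, -0.0698, 0.1699])]
vial [(0.68, [0.48, 0.2251, 0.0815]), (0.48, [0.7318, 0.2333, 0.0036])]
tip_box [(0.61, [0.5116, 0.4731, -0.0011])]
```

View pics/top.png

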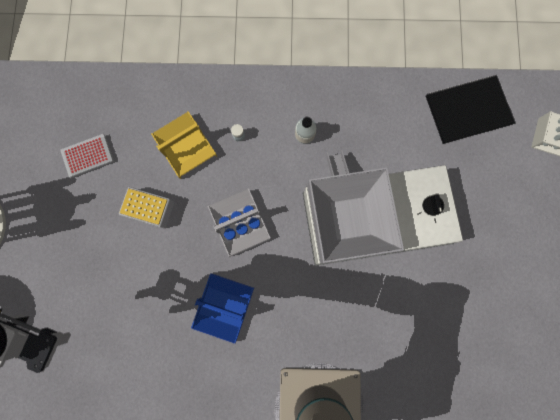

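View pics/scene.png

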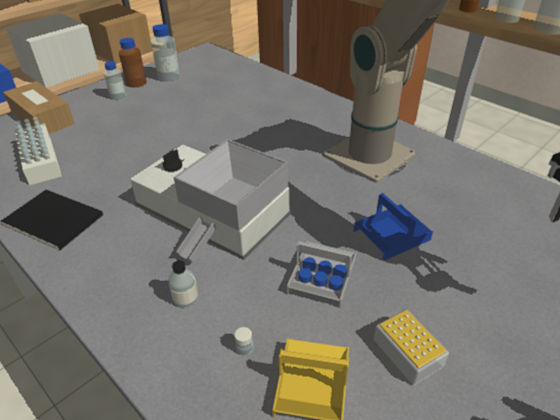

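```bash
python3 - <<'E'
from h import *
im,C,K=shot('top')
for d in nets.silhouettes('top','tray'):
    m=d['pixels'].astype('uint8'); p=cv2.findNonZero(m); r=cv2.minAreaRect(p)
    b=cv2.boxPoints(r); w=np.array([plane(C,K,*q,0.028)[:2] for q in b]); e=np.diff(w,axis=0)
    print(d['score'],w.mean(0).round(3),[(round(float(np.hypot(*x)),3),round(float(np.degrees(np.arctan2(x[1],x[0]))),1)) for x in e[:2]])
T,s=pose(); print(s['orientation'],s['position'],s['joints'],s['time_s']);print(T[:3,:3].round(3))
E
```

```text
0.91 [0.258 0.262] [(0.152, -15.9), (0.136, -106.7)]
0.89 [0.695 0.385] [(0.128, -55.2), (0.15, -146.8)]
0.87 [0.481 0.225] [(0.128, -64.4), (0.151, -154.7)]
0.63 [0.519 0.198] [(0.022, -88.7), (0.011, -178.1)]
[ 1.79998714e+02 -3.12995487e-03  1.60530290e+02] [0.21660786 0.61286654 0.20547975] [-74.30171279  36.00460622   2.20565828  86.94048888  -1.54803792
  57.08324472  -1.14546019] 1.0
[[-0.943  0.333 -0.   ]
 [ 0.333  0.943  0.   ]
 [ 0.     0.    -1.   ]]
```

```bash
cat >> h.py <<'E'
def rot(yaw,tilt=0,ax='x'):
    "tool down with tool y at azimuth yaw, then turned about tool x by tilt"
    y=np.radians(yaw); Y=np.array([np.cos(y),np.sin(y),0]); Z=np.array([0,0,-1.])
    return np.c_[np.cross(Y,Z),Y,Z]@R.from_euler(ax,tilt,degrees=True).as_matrix()
def plan(P0,R0,legs,jaw,n=10):
    "legs: (P,R,rows[,jaw]); prints rows shift/turn units"
    P=np.array(P0,float);Q=np.array(R0); out=[]
    for L in legs:
        Pt,Rt,k=np.array(L[0]),L[1],L[2]; j=L[3] if len(L)>3 else jaw
        for i in range(k):
            t=Q.T@(Pt-P)/(k-i)/0.2; a=np.degrees(R.from_matrix(Q.T@Rt).as_rotvec())/(k-i)/8
            t=np.round(t,3)+0.;a=np.round(a,3)+0.
            assert np.linalg.norm(t)*.2<=.0625 and np.linalg.norm(a)*8<=10.7 and abs(a).max()<=1,(t,a)
            P=P+Q@t*.2; Q=Q@R.from_rotvec(np.radians(a*8)).as_matrix(); out.append([t.tolist(),a.tolist(),j])
    for i in range(0,len(out),10): print(str(out[i:i+10]).replace(' ',''))
    print('end',P.round(4)); return P,Q
E
python3 - <<'E'
from h import *
T,s=pose()
plan(T[:3,3],T[:3,:3],[([.481,.2235,.19],rot(25.1),9),([.481,.2235,.19],rot(25.1),1)],1)
E
```

```text
[[[-0.211,-0.155,0.009],[0.0,0.0,0.631],1],[[-0.223,-0.136,0.009],[0.0,0.0,0.631],1],[[-0.234,-0.116,0.008],[0.0,0.0,0.631],1],[[-0.244,-0.095,0.009],[0.0,0.0,0.631],1],[[-0.251,-0.073,0.008],[0.0,0.0,0.631],1],[[-0.257,-0.05,0.009],[0.0,0.0,0.631],1],[[-0.26,-0.027,0.008],[0.0,0.0,0.631],1],[[-0.261,-0.005,0.009],[0.0,0.0,0.631],1],[[-0.261,0.019,0.008],[0.0,0.0,0.631],1],[[0.0,0.0,0.0],[0.0,0.0,0.0],1]]
end [0.481  0.2235 0.1901]
```

>>> {"fn": "apply_moves", "kwargs": {"deltas": [[[-0.211, -0.155, 0.009], [0, 0, 0.631], 1], [[-0.223, -0.136, 0.009], [0, 0, 0.631], 1], [[-0.234, -0.116, 0.008], [0, 0, 0.631], 1], [[-0.244, -0.095, 0.009], [0, 0, 0.631], 1], [[-0.251, -0.073, 0.008], [0, 0, 0.631], 1], [[-0.257, -0.05, 0.009], [0, 0, 0.631], 1], [[-0.26, -0.027, 0.008], [0, 0, 0.631], 1], [[-0.261, -0.005, 0.009], [0, 0, 0.631], 1], [[-0.261, 0.019, 0.008], [0, 0, 0.631], 1], [[0, 0, 0], [0, 0, 0], 1]]}}

```text
time_s: 2.25
position: [0.4837, 0.2188, 0.1903]
orientation: [179.9, 0.2, 114.6]
force: [-0.1, 0.7, -0.0]
gripper_width: 0.999
grasp_force: 0.0
```

```bash
python3 - <<'E'
from h import *
im,C,K=shot('wrist','w1'); print(K, C[:3,3], (-C[:3,2]).round(3))
for l in('tray_grip','tray'): print(find('wrist',C,l))
T,s=pose(); print(s['position'],s['orientation'],s['joints'].round(3).tolist() if hasattr(s['joints'],'round') else s['joints'],s['time_s'])
E
```

```text
[[325.1922621    0.         277.96450585]
 [  0.         325.1922621  215.51033042]
 [  0.           0.           1.        ]] [0.4510362 0.2903422 0.3703549] [ 0.113 -0.245 -0.963]
[(0.97, [0.6977, 0.3826, 0.078]), (0.95, [0.4772, 0.2263, 0.0793]), (0.58, [0.2521, 0.2539, 0.0844])]
[(0.84, [0.479, 0.2207, -0.0003]), (0.76, [0.6938, 0.3873, -0.0008]), (0.73, [0.2543, 0.2565, 0.0008])]
[0.48046395 0.2245548  0.19001863] [-1.79987745e+02 -5.81128310e-02  1.15185255e+02] [-38.279, 28.002, 14.979, 107.354, -9.812, 45.892, 7.063] 2.4
```

View pics/w1.png

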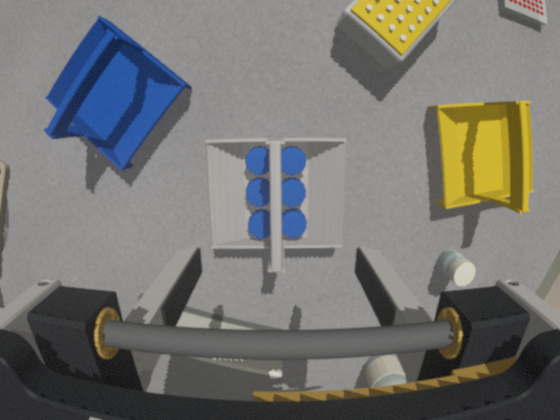

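```bash
cat > kin.py <<'E'
from h import *
from scipy.optimize import least_squares
import itertools
def fk(q,sg,p):
    h,L1,e1,e2,L2,w,t=p; q=np.radians(q)
    A=np.eye(3);P=np.zeros(3)
    r=lambda a,x:R.from_euler(a,x).as_matrix()
    P=np.array([0,0,h]); A=r('z',sg[0]*q[0])@r('y',q[1])@r('z',sg[1]*q[2])
    P=P+A@[e1,0,L1]; A=A@r('y',q[3])@r('z',sg[2]*q[4]); P=P+A@[e2,0,L2]
    A=A@r('y',q[5])@r('z',sg[3]*q[6]); 
    A0=A; P=P+A@[0,0,t]+ (A@r('z',-sg[3]*q[6]))@[w,0,0]
    return P,A0@np.array([[0,1,0],[-1,0,0],[0,0,1.]]).T   # tool y = +-local x
E
python3 - <<'E'
from kin import *
D=[([-74.3017,36.0046,2.2057,86.9405,-1.548,57.0832,-1.1455],[.21661,.61287,.20548],[180,0,160.53]),
([-38.279,28.002,14.979,107.354,-9.812,45.892,7.063],[.48046,.22455,.19002],[-179.988,-.058,115.185])]
for sg in itertools.product([1,-1],repeat=4):
    e=[]
    for q,p,o in D:
        A=fk(q,sg,[0]*7)[1]; M=R.from_euler('xyz',o,degrees=True).as_matrix()
        e+= [np.degrees(R.from_matrix(A.T@M).magnitude()),np.degrees(R.from_matrix(A.T@M@R.from_euler('z',180,degrees=True).as_matrix()).magnitude())]
    if min(e[0]+e[2],e[1]+e[3])<30: print(sg,np.round(e,2))
im,C,K=shot('wrist')
def fish(u,v,z):
    d=np.array([u-K[0,2],v-K[1,2]]); r=np.hypot(*d); th=r/K[0,0]; d=d/r*np.sin(th)
    g=C[:3,:3]@np.array([d[0],-d[1],-np.cos(th)]); return C[:3,3]+g*(z-C[2,3])/g[2]
# bar top edges in the grey picture: print row profiles
g=cv2.cvtColor(im,cv2.COLOR_RGB2GRAY)
for v in(150,170,200,230,255): print(v,g[v,262:292].tolist())
a,b=fish(275,142,.094),fish(278,270,.094); d=a-b; print(a,b,np.hypot(*d[:2]),np.degrees(np.arctan2(d[1],d[0])))
E
```

```text
(-1, 1, -1, 1) [  6.41 174.14  18.68 167.64]
(-1, -1, 1, 1) [  4.75 176.03  14.06 179.6 ]
(-1, -1, 1, -1) [  3.09 178.32  19.62 166.38]
(-1, -1, -1, 1) [  2.29 177.71  14.13 165.87]
(-1, -1, -1, -1) [  0. 180.   0. 180.]
150 [108, 110, 113, 113, 127, 155, 170, 173, 167, 163, 174, 180, 180, 177, 176, 179, 182, 182, 179, 172, 170, 175, 173, 165, 140, 121, 115, 114, 113, 112]
170 [99, 98, 93, 85, 70, 71, 68, 74, 98, 134, 162, 173, 172, 174, 174, 175, 179, 180, 174, 158, 132, 107, 97, 97, 98, 94, 92, 98, 97, 99]
200 [78, 72, 70, 69, 67, 72, 67, 69, 91, 135, 162, 170, 172, 172, 173, 175, 177, 177, 169, 159, 131, 106, 97, 97, 97, 99, 97, 99, 97, 99]
230 [96, 86, 71, 67, 70, 68, 68, 69, 92, 128, 157, 167, 168, 169, 173, 176, 177, 174, 169, 149, 124, 103, 97, 97, 97, 97, 98, 94, 97, 97]
255 [104, 105, 100, 98, 93, 95, 95, 96, 105, 130, 155, 166, 167, 169, 170, 173, 174, 174, 166, 151, 143, 142, 128, 110, 102, 105, 106, 105, 104, 106]
[0.45025117 0.28314109 0.094     ] [0.50244711 0.17828496 0.094     ] 0.11712908668510572 116.46349207258424
```

>>> {"fn": "apply_moves", "kwargs": {"deltas": [[[0, 0, 0.17], [0, 0, 0], 1], [[0, 0, 0.17], [0, 0, 0], 1], [[0, 0, 0.17], [0, 0, 0], 1], [[0, 0, 0.125], [0, 0, 0], 1], [[0, 0, 0], [0, 0, 0], 1], [[0, 0, 0], [0, 0, 0], 0], [[0, 0, 0], [0, 0, 0], 0], [[0, 0, 0], [0, 0, 0], 0], [[0, 0, 0], [0, 0, 0], 0], [[0, 0, 0], [0, 0, 0], 0]]}}

```text
time_s: 3.7
position: [0.4811, 0.2235, 0.0632]
orientation: [180.0, -0.0, 115.1]
force: [-0.8, 0.5, -0.6]
gripper_width: 0.501
grasp_force: 0.0
```

```bash
python3 - <<'E'
from kin import *
T,s=pose(); print(s['position'],s['gripper_width'],s['grasp_force'],s['force'],s['time_s'])
D=[([-74.3017,36.0046,2.2057,86.9405,-1.548,57.0832,-1.1455],[.21661,.61287,.20548]),
([-38.279,28.002,14.979,107.354,-9.812,45.892,7.063],[.48046,.22455,.19002]),(list(s['joints']),list(s['position']))]
sg=[-1]*4
f=lambda p:np.r_[np.concatenate([fk(q,sg,p)[0]-x for q,x in D]),1e-4*(p-[.34,.4,0,0,.4,.0,.25])]
r=least_squares(f,[.34,.4,0,0,.4,0,.25]); print(r.x.round(4),np.abs(r.fun[:9]).max(), np.array(s['joints']).round(3).tolist())
E
```

```text
[0.48114375 0.22351321 0.0632486 ] 0.5010296693701815 0.0 [-0.80052581  0.4953007  -0.5703087 ] 3.7
[-9.3519  0.4728 -0.0282 -0.0195  0.3693 -0.0693 -9.347 ] 0.02562333914968115 [-35.023, 38.911, 10.73, 113.285, -13.964, 29.003, 10.732]
```

>>> {"fn": "apply_moves", "kwargs": {"deltas": [[[0, 0, 0], [0, 0, 0], 0], [[0, 0, 0], [0, 0, 0], 0], [[0, 0, 0], [0, 0, 0], 0], [[0, 0, 0], [0, 0, 0], 0], [[0, 0, 0], [0, 0, 0], 0], [[0, 0, 0], [0, 0, 0], 0], [[0, 0, 0], [0, 0, 0], 0], [[0, 0, -0.05], [0, 0, 0], 0], [[0, 0, -0.1], [0, 0, 0], 0], [[0, 0, -0.1], [0, 0, 0], 0]]}}

```text
time_s: 4.95
position: [0.4814, 0.2236, 0.1139]
orientation: [180.0, 0.0, 115.1]
force: [0.2, 0.9, -2.8]
gripper_width: 0.105
grasp_force: 30.0
```

```bash
python3 - <<'E'
from kin import *
T,s=pose(); print(s['position'],s['gripper_width'],s['grasp_force'],s['force'],s['time_s'], np.array(s['joints']).round(3).tolist())
E
```

```text
[0.48139486 0.22359893 0.11393301] 0.10506013684441087 29.999312460422516 [ 0.21848621  0.87197571 -2.79457828] 4.95 [-36.523, 34.263, 12.849, 111.429, -12.415, 35.581, 9.391]
```

```bash
cat >> h.py <<'E'
H=np.array([.4884,-.068,0]); fy=10.3; U=np.array([-np.sin(np.radians(fy)),np.cos(np.radians(fy)),0])
def gp(u,z,Rt): return H+U*u+[0,0,z]+.019*Rt[:,2]
E
python3 - <<'E'
from h import *
T,s=pose(); Y=fy-90
# sign of tilt: tool z must lean to -U
for t in(75,-75): print(t,rot(Y,t)[:,2]@U)
up=[T[0,3],T[1,3],.25]
P,Q=plan(T[:3,3],T[:3,:3],[(up,T[:3,:3],4),(gp(-.055,.28,rot(Y)),rot(Y),15),(gp(-.055,.28,rot(Y)),rot(Y),1)],0)
sgn=1 if rot(Y,75)[:,2]@U<0 else -1
A,B=rot(Y,45*sgn),rot(Y,82*sgn)
plan(P,Q,[(gp(-.05,.278,A),A,7),(gp(.002,.275,B),B,11),(gp(.002,.275,B),B,2)],0)
E
```

```text
75 0.9659258262890683
-75 -0.9659258262890683
[[[0.0,0.0,-0.17],[0.0,0.0,0.0],0],[[0.0,0.0,-0.17],[0.0,0.0,0.0],0],[[0.0,0.0,-0.17],[0.0,0.0,0.0],0],[[0.0,0.0,-0.17],[0.0,0.0,0.0],0],[[-0.107,-0.044,-0.004],[0.0,0.0,0.873],0],[[-0.111,-0.03,-0.004],[0.0,0.0,0.873],0],[[-0.114,-0.017,-0.004],[0.0,0.0,0.873],0],[[-0.115,-0.003,-0.004],[0.0,0.0,0.873],0],[[-0.115,0.011,-0.004],[0.0,0.0,0.873],0],[[-0.113,0.025,-0.004],[0.0,0.0,0.873],0]]
[[[-0.109,0.039,-0.004],[0.0,-0.001,0.873],0],[[-0.103,0.052,-0.003],[0.0,0.0,0.874],0],[[-0.096,0.064,-0.003],[0.0,-0.001,0.873],0],[[-0.088,0.075,-0.004],[0.0,-0.001,0.874],0],[[-0.078,0.085,-0.003],[0.0,0.0,0.873],0],[[-0.067,0.094,-0.004],[0.001,-0.001,0.874],0],[[-0.055,0.101,-0.003],[0.0,0.0,0.873],0],[[-0.042,0.107,-0.004],[0.001,-0.001,0.874],0],[[-0.028,0.112,-0.003],[0.0,0.0,0.873],0],[[0.0,0.0,0.0],[0.0,0.0,0.0],0]]
end [ 0.4982 -0.1221  0.2609]
[[[0.0,0.006,-0.003],[-0.804,0.0,0.0],0],[[0.0,0.006,-0.002],[-0.803,0.0,0.0],0],[[0.0,0.006,-0.001],[-0.804,0.0,0.0],0],[[0.0,0.007,0.0],[-0.803,0.0,0.0],0],[[0.0,0.007,0.0],[-0.804,0.0,0.0],0],[[0.0,0.006,0.001],[-0.803,0.0,0.0],0],[[0.0,0.006,0.002],[-0.804,0.0,0.0],0],[[0.0,-0.012,-0.017],[-0.42,0.0,0.0],0],[[0.0,-0.011,-0.018],[-0.42,0.0,0.0],0],[[0.0,-0.01,-0.019],[-0.421,0.0,0.0],0]]
[[[0.0,-0.009,-0.019],[-0.42,0.0,0.0],0],[[0.0,-0.008,-0.02],[-0.421,0.0,0.0],0],[[0.0,-0.007,-0.021],[-0.42,0.0,0.0],0],[[0.0,-0.006,-0.021],[-0.421,0.0,0.0],0],[[0.0,-0.005,-0.021],[-0.42,0.0,0.0],0],[[0.0,-0.003,-0.021],[-0.421,0.0,0.0],0],[[0.0,-0.002,-0.022],[-0.42,0.0,0.0],0],[[0.0,-0.001,-0.021],[-0.421,0.0,0.0],0],[[0.0,0.0,0.0],[0.0,0.0,0.0],0],[[0.0,0.0,0.0],[0.0,0.0,0.0],0]]
end [ 0.4914 -0.0846  0.2723]
```

>>> {"fn": "apply_moves", "kwargs": {"deltas": [[[0, 0, -0.17], [0, 0, 0], 0], [[0, 0, -0.17], [0, 0, 0], 0], [[0, 0, -0.17], [0, 0, 0], 0], [[0, 0, -0.17], [0, 0, 0], 0], [[-0.107, -0.044, -0.004], [0, 0, 0.873], 0], [[-0.111, -0.03, -0.004], [0, 0, 0.873], 0], [[-0.114, -0.017, -0.004], [0, 0, 0.873], 0], [[-0.115, -0.003, -0.004], [0, 0, 0.873], 0], [[-0.115, 0.011, -0.004], [0, 0, 0.873], 0], [[-0.113, 0.025, -0.004], [0, 0, 0.873], 0]]}}

```text
time_s: 6.2
position: [0.4877, 0.0845, 0.2544]
orientation: [180.0, -0.0, 73.0]
force: [-0.2, 0.5, -2.2]
gripper_width: 0.105
grasp_force: 30.0
```

>>> {"fn": "apply_moves", "kwargs": {"deltas": [[[-0.109, 0.039, -0.004], [0, 0, 0.873], 0], [[-0.103, 0.052, -0.003], [0, 0, 0.873], 0], [[-0.096, 0.064, -0.003], [0, 0, 0.873], 0], [[-0.088, 0.075, -0.004], [0, 0, 0.873], 0], [[-0.078, 0.085, -0.003], [0, 0, 0.873], 0], [[-0.067, 0.094, -0.004], [0, 0, 0.873], 0], [[-0.055, 0.101, -0.003], [0, 0, 0.873], 0], [[-0.042, 0.107, -0.004], [0, 0, 0.873], 0], [[-0.028, 0.112, -0.003], [0, 0, 0.873], 0], [[0, 0, 0], [0, 0, 0], 0]]}}

```text
time_s: 7.45
position: [0.498, -0.124, 0.2606]
orientation: [179.9, -0.0, 10.2]
force: [1.2, 0.7, -3.1]
gripper_width: 0.102
grasp_force: 30.0
```

```bash
python3 - <<'E'
from kin import *
im,C,K=shot('scene','s2'); print(find('scene',C,'hopper_mouth'))
for k in range(2): find('scene',C,'hopper_mouth')
T,s=pose(); print(s['position'],s['orientation'],s['gripper_width'],s['force'],s['time_s'], np.array(s['joints']).round(3).tolist())
E
```

```text
[(0.58, [0.4906, -0.0638, 0.1681])]
[ 0.49807372 -0.12074666  0.25998065] [-1.79925686e+02 -2.35150542e-03  1.05069117e+01] 0.10522819812117978 [-0.25628887  0.31014179 -2.44685488] 7.65 [-21.129, 27.029, 47.081, 105.305, -23.236, 57.802, -43.953]
```

View pics/s2.png

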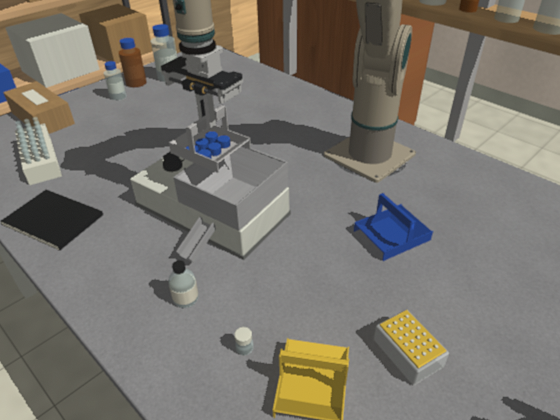

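```bash
cat >> kin.py <<'E'
D=[([-74.3017,36.0046,2.2057,86.9405,-1.548,57.0832,-1.1455],[.21661,.61287,.20548]),
([-38.279,28.002,14.979,107.354,-9.812,45.892,7.063],[.48046,.22455,.19002]),
([-36.523,34.263,12.849,111.429,-12.415,35.581,9.391],[.48139,.2236,.11393]),
([-35.023,38.911,10.73,113.285,-13.964,29.003,10.732],[.48114,.22351,.06325]),
([-21.129,27.029,47.081,105.305,-23.236,57.802,-43.953],[.49807,-.12075,.25998])]
sg=[-1]*4
def fit(D=D):
    x0=np.array([.34,.4,0,0,.4,0,.25])
    f=lambda p:np.r_[np.concatenate([fk(q,sg,p)[0]-x for q,x in D]),1e-3*(p-x0)]
    r=least_squares(f,x0); return r.x,np.abs(r.fun[:3*len(D)]).max()
LO=np.array([-175.42,-21.48,-71.46,10.55,-63.04,13.31,-168.57]);HI=np.array([175.42,121.26,75.88,141.38,243.04,113.54,168.57])
def ik(q,p,P,Q,w=.02):
    def f(x):
        a,b=fk(x,sg,p); return np.r_[(a-P)*10,R.from_matrix(b.T@Q).as_rotvec()*3,w*np.radians(x-q)]
    r=least_squares(f,np.clip(q,LO+.1,HI-.1),bounds=(LO,HI)); return r.x,np.abs(r.fun[:6]).max()
E
python3 - <<'E'
from kin import *
p,e=fit(); print(p.round(4),e)
q=np.array(D[-1][0]); Y=fy-90
for t,u in((0,-.055),(15,-.053),(30,-.052),(45,-.05),(60,-.03),(75,-.01),(82,.002)):
    A=rot(Y,-t); q,er=ik(q,p,gp(u,.277,A),A); print(t,q.round(0),er.round(4))
E
```

```text
[-0.0147  0.4808 -0.0117 -0.0295  0.3742 -0.0394 -0.0112] 0.02698101371155398
0 [-22.  27.  47. 105. -23.  58. -46.] 0.0
15 [-25.  30.  54. 105. -15.  48. -47.] 0.0
30 [-27.  34.  62. 105.  -9.  39. -48.] 0.0
45 [-29.  39.  71. 105.  -4.  29. -50.] 0.0
60 [-31.  38.  76. 105.  20.  23. -70.] 0.0002
75 [-32.  34.  76. 102.  57.  26. -99.] 0.0003
82 [ -34.   32.   76.  100.   70.   31. -108.] 0.0001
```

```bash
cat >> kin.py <<'E'
def frames(q):
    q=np.radians(q); A=np.eye(3); F=[A]
    for i,a in enumerate('zyzyzyz'):
        A=A@R.from_euler(a,q[i]*(1 if a=='y' else -1)).as_matrix(); F.append(A)
    return F
def design(q):
    return np.hstack(frames(q))  # 3x24, link vectors v0..v7
CAND=[(0,2),(3,0),(3,2),(4,0),(5,0),(5,2),(6,0),(6,1),(7,2)]
def lin(D,cols):
    M=np.vstack([design(q)[:,[3*i+k for i,k in cols]] for q,_ in D]); y=np.concatenate([x for _,x in D])
    v,_,_,sv=np.linalg.lstsq(M,y,rcond=1e-6); return v,np.abs(M@v-y).max()
E
python3 - <<'E'
from kin import *
base=[(0,2),(3,2),(5,2)]
extra=[(1,0),(1,1),(2,0),(2,1),(2,2),(3,0),(3,1),(4,0),(4,1),(4,2),(5,0),(5,1),(6,0),(6,1),(6,2),(7,0),(7,1)]
res=[]
for n in (0,1,2,3):
    for c in itertools.combinations(extra,n):
        v,e=lin(D,base+list(c)); res.append((e,n,c,v.round(4).tolist()))
    for r in sorted(res,key=lambda r:r[0])[:4]: print(r)
E
```

```text
(np.float64(0.024134135844579935), 0, (), [0.0349, 0.5073, 0.4236])
(np.float64(0.004942556397280695), 1, ((3, 1),), [-0.0377, 0.5586, 0.3864, -0.0267])
(np.float64(0.004942556397280695), 1, ((4, 1),), [-0.0377, 0.5586, 0.3864, -0.0267])
(np.float64(0.007256966525220343), 1, ((5, 1),), [-0.0356, 0.5628, 0.3889, -0.0267])
(np.float64(0.007256966525220343), 1, ((6, 1),), [-0.0356, 0.5628, 0.3889, -0.0267])
(np.float64(0.00019460413937394394), 2, ((1, 1), (3, 1)), [-0.0405, 0.5598, 0.3816, -0.0114, -0.0166])
(np.float64(0.00019460413937394394), 2, ((1, 1), (4, 1)), [-0.0405, 0.5598, 0.3816, -0.0114, -0.0166])
(np.float64(0.000194604139374277), 2, ((2, 1), (3, 1)), [-0.0405, 0.5598, 0.3816, -0.0114, -0.0166])
(np.float64(0.000194604139374277), 2, ((2, 1), (4, 1)), [-0.0405, 0.5598, 0.3816, -0.0114, -0.0166])
(np.float64(6.993741794125707e-05), 3, ((2, 1), (3, 1), (6, 2)), [0.3331, 0.559, 0.3821, -0.0115, -0.0166, 0.3726])
(np.float64(6.993741794125707e-05), 3, ((2, 1), (4, 1), (6, 2)), [0.3331, 0.559, 0.3821, -0.0115, -0.0166, 0.3726])
(np.float64(6.99374179413681e-05), 3, ((1, 1), (3, 1), (6, 2)), [0.3331, 0.559, 0.3821, -0.0115, -0.0166, 0.3726])
(np.float64(6.99374179413681e-05), 3, ((1, 1), (4, 1), (6, 2)), [0.3331, 0.559, 0.3821, -0.0115, -0.0166, 0.3726])
```

```bash
cat >> kin.py <<'E'
COLS=[(0,2),(3,2),(5,2),(2,1),(3,1),(6,2)]
V=[.3331,.559,.3821,-.0115,-.0166,.3726]
def fk2(q,V=None):
    V=globals()['V'] if V is None else V
    return design(q)[:,[3*i+k for i,k in COLS]]@np.array(V), frames(q)[-1]@np.array([[0,1,0],[-1,0,0],[0,0,1.]]).T
def ik(q,P,Q,w=.02):
    f=lambda x:(lambda a,b:np.r_[(a-P)*10,R.from_matrix(b.T@Q).as_rotvec()*3,w*np.radians(x-q)])(*fk2(x))
    r=least_squares(f,np.clip(q,LO+.1,HI-.1),bounds=(LO,HI)); return r.x,np.abs(r.fun[:6]).max()
E
python3 - <<'E'
from kin import *
print(fk2(D[-1][0]),rot(fy-90))
q=np.array(D[-1][0]); Y=fy-90
for t,u in((0,-.055),(15,-.053),(30,-.052),(45,-.05),(60,-.03),(75,-.01),(82,.002)):
    A=rot(Y,-t); q,er=ik(q,gp(u,.277,A),A); print(t,q.round(0),er.round(4), (fk2(q)[0]-.3726*A[:,2]).round(2))
E
```

```text
(array([ 0.49806643, -0.12080993,  0.26007649]), array([[ 9.83233935e-01,  1.82348551e-01, -1.89223902e-04],
       [ 1.82348643e-01, -9.83233093e-01,  1.28761412e-03],
       [ 4.87433665e-05, -1.30053062e-03, -9.99999153e-01]])) [[ 0.98388504  0.17880222  0.        ]
 [ 0.17880222 -0.98388504  0.        ]
 [ 0.          0.         -1.        ]]
0 [-21.  27.  47. 105. -23.  58. -44.] 0.0 [ 0.5  -0.12  0.63]
15 [-39.  29.  58. 111. -15.  47. -56.] 0.0001 [ 0.48 -0.03  0.62]
30 [-53.  37.  69. 115. -10.  39. -64.] 0.0001 [0.47 0.05 0.58]
45 [-62.  49.  76. 119.  -7.  33. -73.] 0.0001 [0.45 0.13 0.53]
60 [-69.  61.  76. 121.   4.  32. -91.] 0.0001 [0.44 0.2  0.45]
75 [ -73.   75.   76.  120.    9.   35. -103.] 0.0001 [0.43 0.26 0.37]
82 [ -75.   81.   76.  119.   10.   37. -107.] 0.0 [0.43 0.28 0.33]
```

```bash
python3 - <<'E'
from kin import *
q=np.array(D[-1][0]); Y=fy-90
for t,u in((0,.0),(15,.053),(30,.052),(45,.05),(60,.03),(75,.01),(82,-.002)):
    A=rot(Y,t); q,er=ik(q,gp(u,.277,A),A); F=np.array(frames(q)); 
    el=np.array([0,0,.333])+F[3]@[0,0,.559]
    print(t,q.round(0),er.round(4), (fk2(q)[0]-.3726*A[:,2]).round(2),el.round(2))
E
```

```text
0 [-28.  25.  48. 108. -23.  56. -50.] 0.0 [ 0.49 -0.07  0.63] [0.21 0.11 0.84]
15 [-20.  26.  42. 107. -33.  65. -42.] 0.0001 [ 0.5  -0.11  0.62] [0.23 0.08 0.84]
30 [ -6.  31.  36. 104. -42.  77. -31.] 0.0001 [ 0.51 -0.19  0.58] [0.29 0.03 0.81]
45 [  5.  38.  31. 101. -47.  89. -23.] 0.0001 [ 0.52 -0.26  0.53] [ 0.34 -0.03  0.78]
60 [ 15.  46.  26.  96. -50. 101. -19.] 0.0 [ 0.54 -0.34  0.45] [ 0.39 -0.1   0.72]
75 [ 22.  55.  21.  91. -52. 111. -16.] 0.0 [ 0.55 -0.39  0.37] [ 0.42 -0.17  0.66]
82 [ 27.  58.  13.  88. -51. 114. -19.] 0.0 [ 0.55 -0.41  0.33] [ 0.42 -0.22  0.63]
```

```bash
python3 - <<'E'
from h import *
T,s=pose(); Y=fy-90
A,B=rot(Y,42),rot(Y,78)
plan(T[:3,3],T[:3,:3],[(gp(.05,.277,A),A,8),(gp(.005,.275,B),B,10),(gp(.005,.275,B),B,2)],0)
E
```

```text
[[[0.0,-0.073,-0.002],[0.655,0.001,0.003],0],[[0.0,-0.073,0.005],[0.655,0.001,0.003],0],[[0.0,-0.072,0.012],[0.655,0.001,0.003],0],[[0.0,-0.07,0.018],[0.655,0.001,0.003],0],[[0.0,-0.068,0.024],[0.655,0.001,0.003],0],[[0.0,-0.066,0.031],[0.655,0.001,0.003],0],[[0.0,-0.063,0.036],[0.655,0.002,0.003],0],[[0.001,-0.059,0.042],[0.656,0.001,0.003],0],[[0.0,0.012,-0.016],[0.45,0.0,0.0],0],[[0.0,0.011,-0.017],[0.45,0.0,0.0],0]]
[[[0.0,0.01,-0.017],[0.45,0.0,0.0],0],[[0.0,0.008,-0.018],[0.45,0.0,0.0],0],[[0.0,0.007,-0.019],[0.45,0.0,0.0],0],[[0.0,0.006,-0.019],[0.45,0.0,0.0],0],[[0.0,0.005,-0.019],[0.45,0.0,0.0],0],[[0.0,0.004,-0.02],[0.45,0.0,0.0],0],[[0.0,0.003,-0.02],[0.45,0.0,0.0],0],[[0.0,0.001,-0.019],[0.45,0.001,0.0],0],[[0.0,0.0,0.0],[0.0,0.0,0.0],0],[[0.0,0.0,0.0],[0.0,0.0,0.0],0]]
end [ 0.4842 -0.0447  0.271 ]
```

>>> {"fn": "apply_moves", "kwargs": {"deltas": [[[0, -0.073, -0.002], [0.655, 0, 0.003], 0], [[0, -0.073, 0.005], [0.655, 0, 0.003], 0], [[0, -0.072, 0.012], [0.655, 0, 0.003], 0], [[0, -0.07, 0.018], [0.655, 0, 0.003], 0], [[0, -0.068, 0.024], [0.655, 0, 0.003], 0], [[0, -0.066, 0.031], [0.655, 0, 0.003], 0], [[0, -0.063, 0.036], [0.655, 0, 0.003], 0], [[0, -0.059, 0.042], [0.656, 0, 0.003], 0], [[0, 0.012, -0.016], [0.45, 0, 0], 0], [[0, 0.011, -0.017], [0.45, 0, 0], 0]]}}

```text
time_s: 8.9
position: [0.4791, -0.0154, 0.264]
orientation: [-130.9, 0.0, 10.3]
force: [-0.4, 0.1, -2.1]
gripper_width: 0.101
grasp_force: 30.0
```

```bash
python3 - <<'E'
from h import *
T,s=pose(); print(s['position'],(T[:3,3]-.019*T[:3,2]-H)@U,s['gripper_width'],s['force'],np.array(s['joints']).round(2).tolist(),np.degrees(np.arccos(-T[2,2])))
E
```

```text
[ 0.47907494 -0.01535567  0.264024  ] 0.039095315647958706 0.10126951231955167 [-0.35034316  0.05088656 -2.05610132] [9.13, 40.18, 28.67, 98.8, -47.44, 92.15, -21.98] 49.13121562108868
```

>>> {"fn": "apply_moves", "kwargs": {"deltas": [[[0, 0.01, -0.017], [0.45, 0, 0], 0], [[0, 0.008, -0.018], [0.45, 0, 0], 0], [[0, 0.007, -0.019], [0.45, 0, 0], 0], [[0, 0.006, -0.019], [0.45, 0, 0], 0], [[0, 0.005, -0.019], [0.45, 0, 0], 0], [[0, 0.004, -0.02], [0.45, 0, 0], 0], [[0, 0.003, -0.02], [0.45, 0, 0], 0], [[0, 0.001, -0.019], [0.45, 0, 0], 0], [[0, 0, 0], [0, 0, 0], 0], [[0, 0, 0], [0, 0, 0], 0]]}}

```text
time_s: 10.15
position: [0.4844, -0.046, 0.2711]
orientation: [-102.1, 0.0, 10.2]
force: [1.5, 0.4, -2.6]
gripper_width: 0.108
grasp_force: 30.0
```

```bash
python3 - <<'E'
from h import *
T,s=pose(); print(s['position'],(T[:3,3]-.019*T[:3,2]-H)@U,s['gripper_width'],s['force'],np.array(s['joints']).round(2).tolist(),np.degrees(np.arccos(-T[2,2])))
a,C,K=shot('scene'); 
for i in range(1,2):
  f=find('scene',C,'cap1'); print(f)
b,_,_=shot('wrist')
cv2.imwrite('pics/p3.png',np.hstack([cv2.resize(a[80:320,100:380],(400,343)),cv2.resize(b,(400,300)).repeat(1,0)[:300] if 0 else cv2.resize(b,(400,343))])[:,:,::-1])
E
```

```text
[ 0.48436733 -0.0460165   0.27111152] 0.0037745173351462287 0.10802976946359204 [ 1.45105344  0.39904634 -2.62355368] [25.28, 56.13, 16.2, 89.12, -51.21, 111.55, -17.82] 77.87005695583584
[(0.65, [0.5257, -0.0678, 0.1103]), (0.57, [0.4863, -0.0996, 0.1156]), (0.53, [0.4918, -0.0669, 0.1132]), (0.51, [0.522, -0.2737, 0.1267]), (0.49, [0.4492, -0.0506, 0.0918]), (0.41, [0.5152, -0.0925, 0.1111])]
```

View pics/p3.png

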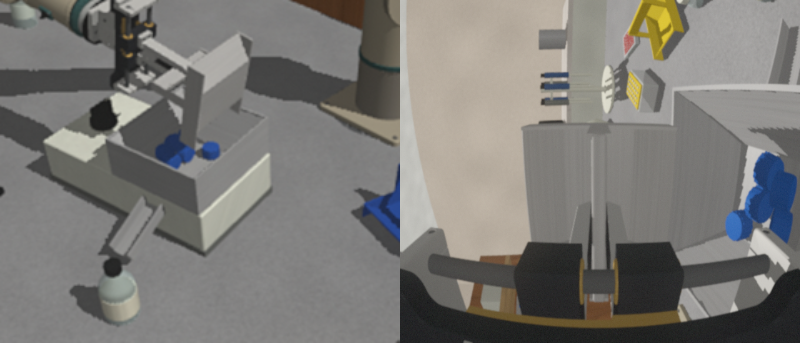

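```bash
python3 - <<'E'
from h import *
T,s=pose(); Y=fy-90
A,B=rot(Y,42),rot(Y,0)
O=[.4812,.2236]
P,Q=plan(T[:3,3],T[:3,:3],[(gp(.05,.285,A),A,5),(gp(.05,.30,B),B,6),([*O,.26],rot(25.1),14),([*O,.075],rot(25.1),5)],0)
plan(P,Q,[([*O,.0635],rot(25.1),4),([*O,.0635],rot(25.1),1),([*O,.0635],rot(25.1),5,.35)],0)
E
```

```text
[[[0.0,-0.008,0.039],[-0.896,-0.002,-0.001],0],[[0.0,-0.013,0.038],[-0.896,-0.002,-0.001],0],[[0.0,-0.017,0.036],[-0.897,-0.002,-0.002],0],[[0.0,-0.022,0.034],[-0.896,-0.001,-0.001],0],[[0.0,-0.026,0.031],[-0.897,-0.002,-0.002],0],[[0.0,0.002,-0.013],[-0.875,0.0,0.0],0],[[0.0,0.004,-0.013],[-0.875,0.0,0.0],0],[[0.0,0.005,-0.012],[-0.875,0.0,0.0],0],[[0.0,0.007,-0.012],[-0.875,0.0,0.0],0],[[0.0,0.009,-0.011],[-0.875,0.0,0.0],0]]
[[[0.0,0.009,-0.009],[-0.875,0.0,0.0],0],[[0.016,-0.085,0.007],[0.0,0.0,-0.936],0],[[0.027,-0.082,0.008],[0.0,0.0,-0.936],0],[[0.038,-0.078,0.007],[0.0,0.0,-0.936],0],[[0.047,-0.072,0.008],[0.0,0.0,-0.936],0],[[0.056,-0.066,0.007],[0.0,0.0,-0.936],0],[[0.065,-0.058,0.008],[0.0,0.0,-0.936],0],[[0.071,-0.049,0.007],[0.0,0.0,-0.935],0],[[0.077,-0.039,0.008],[0.0,0.0,-0.936],0],[[0.082,-0.029,0.007],[0.0,0.0,-0.935],0]]
[[[0.085,-0.018,0.008],[0.0,0.0,-0.936],0],[[0.086,-0.007,0.007],[0.0,0.0,-0.935],0],[[0.086,0.005,0.008],[0.0,0.0,-0.936],0],[[0.085,0.016,0.007],[0.0,0.0,-0.935],0],[[0.083,0.027,0.008],[0.0,0.0,-0.936],0],[[0.0,0.0,0.185],[0.0,0.0,0.0],0],[[0.0,0.0,0.185],[0.0,0.0,0.0],0],[[0.0,0.0,0.185],[0.0,0.0,0.0],0],[[0.0,0.0,0.185],[0.0,0.0,0.0],0],[[0.0,0.0,0.185],[0.0,0.0,0.0],0]]
end [0.4811 0.2236 0.0749]
[[[0.0,0.0,0.014],[0.0,0.0,0.0],0],[[0.0,0.0,0.014],[0.0,0.0,0.0],0],[[0.0,0.0,0.015],[0.0,0.0,0.0],0],[[0.0,0.0,0.014],[0.0,0.0,0.0],0],[[0.0,0.0,0.0],[0.0,0.0,0.0],0],[[0.0,0.0,0.0],[0.0,0.0,0.0],0.35],[[0.0,0.0,0.0],[0.0,0.0,0.0],0.35],[[0.0,0.0,0.0],[0.0,0.0,0.0],0.35],[[0.0,0.0,0.0],[0.0,0.0,0.0],0.35],[[0.0,0.0,0.0],[0.0,0.0,0.0],0.35]]
end [0.4811 0.2236 0.0635]
```

>>> {"fn": "apply_moves", "kwargs": {"deltas": [[[0, -0.008, 0.039], [-0.896, 0, 0], 0], [[0, -0.013, 0.038], [-0.896, 0, 0], 0], [[0, -0.017, 0.036], [-0.897, 0, 0], 0], [[0, -0.022, 0.034], [-0.896, 0, 0], 0], [[0, -0.026, 0.031], [-0.897, 0, 0], 0], [[0, 0.002, -0.013], [-0.875, 0, 0], 0], [[0, 0.004, -0.013], [-0.875, 0, 0], 0], [[0, 0.005, -0.012], [-0.875, 0, 0], 0], [[0, 0.007, -0.012], [-0.875, 0, 0], 0], [[0, 0.009, -0.011], [-0.875, 0, 0], 0]]}}

```text
time_s: 11.55
position: [0.4782, -0.0163, 0.2798]
orientation: [-173.0, 0.0, 10.2]
force: [-0.1, -0.6, -2.3]
gripper_width: 0.1
grasp_force: 30.0
```

>>> {"fn": "apply_moves", "kwargs": {"deltas": [[[0, 0.009, -0.009], [-0.875, 0, 0], 0], [[0.016, -0.085, 0.007], [0, 0, -0.936], 0], [[0.027, -0.082, 0.008], [0, 0, -0.936], 0], [[0.038, -0.078, 0.007], [0, 0, -0.936], 0], [[0.047, -0.072, 0.008], [0, 0, -0.936], 0], [[0.056, -0.066, 0.007], [0, 0, -0.936], 0], [[0.065, -0.058, 0.008], [0, 0, -0.936], 0], [[0.071, -0.049, 0.007], [0, 0, -0.935], 0], [[0.077, -0.039, 0.008], [0, 0, -0.936], 0], [[0.082, -0.029, 0.007], [0, 0, -0.935], 0]]}}

```text
time_s: 12.8
position: [0.4791, 0.1376, 0.2675]
orientation: [-179.8, -0.1, 77.8]
force: [0.2, 0.8, -2.7]
gripper_width: 0.104
grasp_force: 30.0
```

```bash
python3 - <<'E'
from h import *
a,C,K=shot('top'); f=find('top',C,'cap1'); print(f)
b,_,_=shot('wrist')
T,s=pose(); print(s['position'],s['orientation'],s['gripper_width'],s['force'],np.array(s['joints']).round(2).tolist(),s['time_s'])
cv2.imwrite('pics/p4.png',np.hstack([cv2.resize(a[120:300,200:480],(420,270),interpolation=cv2.INTER_CUBIC),cv2.resize(b,(360,270))])[:,:,::-1])
E
```

```text
[(0.69, [0.4868, -0.1024, 0.1207]), (0.64, [0.5107, -0.0917, 0.1134]), (0.62, [0.4896, -0.0652, 0.1097]), (0.5, [0.4571, -0.1046, 0.1191]), (0.47, [0.5257, -0.0647, 0.1077]), (0.46, [0.4582, -0.0519, 0.0952])]
[0.4795633  0.13744326 0.26741265] [-1.79815624e+02 -5.85017059e-02  7.75398821e+01] 0.1022276622368509 [-0.33014296  0.77226156 -2.72180536] [-34.84, 20.51, 21.64, 106.1, -9.22, 55.22, -21.6] 12.95
```

View pics/p4.png

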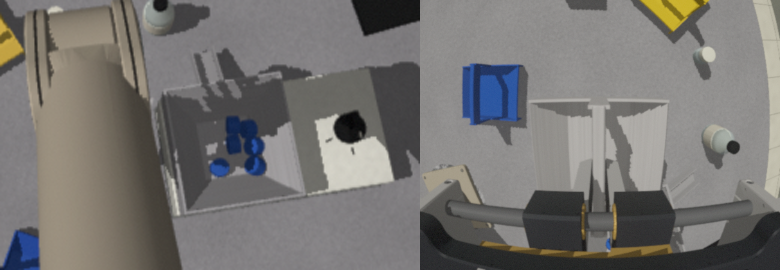

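>>> {"fn": "apply_moves", "kwargs": {"deltas": [[[0.085, -0.018, 0.008], [0, 0, -0.936], 0], [[0.086, -0.007, 0.007], [0, 0, -0.935], 0], [[0.086, 0.005, 0.008], [0, 0, -0.936], 0], [[0.085, 0.016, 0.007], [0, 0, -0.935], 0], [[0.083, 0.027, 0.008], [0, 0, -0.936], 0], [[0, 0, 0.185], [0, 0, 0], 0], [[0, 0, 0.185], [0, 0, 0], 0], [[0, 0, 0.185], [0, 0, 0], 0], [[0, 0, 0.185], [0, 0, 0], 0], [[0, 0, 0.185], [0, 0, 0], 0]]}}

```text
time_s: 14.2
position: [0.4815, 0.2222, 0.0741]
orientation: [-179.9, -0.0, 114.8]
force: [0.0, 0.6, -3.0]
gripper_width: 0.106
grasp_force: 30.0
```

```bash
python3 - <<'E'
from h import *
T,s=pose(); print(s['position'],s['orientation'],s['gripper_width'],s['force'],s['time_s'])
im,C,K=shot('scene');print(find('scene',C,'tray'),find('scene',C,'tray_grip'));T,s=pose(); print(s['position'],s['orientation'],s['force'])
E
```

```text
[0.48150059 0.22222568 0.07410511] [-1.79946561e+02 -3.00928476e-02  1.14753592e+02] 0.10590177628727632 [ 0.0415182   0.55307793 -2.97454567] 14.2
[(0.95, [0.2598, 0.2555, -0.0036]), (0.9, [0.4812, 0.2195, 0.0113]), (0.84, [0.6914, 0.3841, 0.0019]), (0.19, [0.524, -0.2739, 0.1233])] [(0.87, [0.481, 0.2233, 0.0945]), (0.75, [0.6965, 0.3846, 0.0807]), (0.68, [0.2518, 0.2569, 0.0788])]
[0.4800048  0.22174224 0.07383201] [-1.79690664e+02 -3.46969615e-02  1.14811803e+02] [-1.265833    0.36433185 -1.83315399]
```

Tray is about 11 mm up and level; lower it gently.

>>> {"fn": "apply_moves", "kwargs": {"deltas": [[[0, 0, 0.014], [0, 0, 0], 0], [[0, 0, 0.014], [0, 0, 0], 0], [[0, 0, 0.013], [0, 0, 0], 0], [[0, 0, 0.01], [0, 0, 0], 0], [[0, 0, 0.004], [0, 0, 0], 0], [[0, 0, 0], [0, 0, 0], 0], [[0, 0, 0], [0, 0, 0], 0.4], [[0, 0, 0], [0, 0, 0], 0.4], [[0, 0, 0], [0, 0, 0], 0.4], [[0, 0, 0], [0, 0, 0], 0.4]]}}

```text
time_s: 15.6
position: [0.4814, 0.2235, 0.0638]
orientation: [-180.0, -0.1, 115.0]
force: [-0.6, 0.7, 0.3]
gripper_width: 0.396
grasp_force: 0.0
```

```bash
python3 - <<'E'
from h import *
from kin import ik,fk2,frames,LO,HI
T,s=pose(); print(s['position'],s['gripper_width'],s['force'],s['time_s'],np.array(s['joints']).round(1))
k0=np.array([.5262,-.2735,0]); print(k0, H-.21*U)
# knob grip yaw options: bar along feeder x at start? fingers close across
q=np.array(s['joints'])
for yaw in (100.3,-79.7):
    p=q
    for P,Y in ((T[:3,3]+[0,0,.1],25.1),([.5,.0,.26],25.1+(yaw-25.1)/2),([*k0[:2],.26],yaw),([*k0[:2],.12],yaw),([*k0[:2],.12],yaw-40),([*k0[:2],.12],yaw-75)):
        p,e=ik(p,np.array(P),rot(Y)); print(Y,p.round(0),e.round(4))
E
```

```text
[0.48140388 0.22349537 0.06382727] 0.3963293301256735 [-0.5898172   0.73645521  0.28454481] 15.6 [-32.6  38.6   7.1 113.1  -9.4  28.9   6.2]
[ 0.5262 -0.2735  0.    ] [ 0.52594847 -0.27461586  0.        ]
25.1 [-34.  30.   9. 109.  -7.  42.   4.] 0.0
62.699999999999996 [ -7.  20.   5. 106.  -2.  54.  62.] 0.0002
100.3 [ 26.  28.  -3.  92.   1.  60. 124.] 0.0002
100.3 [ 26.  37.  -2. 101.   2.  42. 123.] 0.0001
60.3 [ 19.  38.   9. 101.  -8.  42.  93.] 0.0001
25.299999999999997 [ 13.  39.  19. 101. -18.  43.  66.] 0.0001
25.1 [-34.  30.   9. 109.  -7.  42.   4.] 0.0
-27.300000000000004 [-23.  22.  27. 107. -12.  54. -18.] 0.0001
-79.7 [  1.  33.  39.  93. -22.  62. -34.] 0.0001
-79.7 [  5.  41.  32. 102. -29.  46. -28.] 0.0001
-119.7 [ -1.  44.  43. 102. -39.  50. -59.] 0.0001
-154.7 [ -5.  48.  52. 102. -46.  54. -87.] 0.0001
```

```bash
python3 - <<'E'
from h import *
T,s=pose(); 
plan(T[:3,3],T[:3,:3],[([*T[:2,3],.27],rot(25.1),5),([.526,-.274,.25],rot(100.3),14),([.526,-.274,.25],rot(100.3),1)],.4)
E
```

```text
[[[0.0,0.0,-0.206],[-0.001,-0.002,-0.003],0.4],[[0.0,0.0,-0.206],[-0.001,-0.002,-0.004],0.4],[[0.0,0.0,-0.206],[-0.001,-0.002,-0.003],0.4],[[0.001,0.0,-0.206],[-0.001,-0.002,-0.004],0.4],[[0.0,0.0,-0.207],[-0.001,-0.003,-0.003],0.4],[[-0.168,-0.061,0.007],[0.0,0.0,-0.671],0.4],[[-0.161,-0.076,0.007],[0.0,0.0,-0.671],0.4],[[-0.153,-0.091,0.007],[0.0,0.0,-0.672],0.4],[[-0.144,-0.105,0.007],[0.0,0.0,-0.671],0.4],[[-0.134,-0.118,0.007],[0.0,0.0,-0.672],0.4]]
[[[-0.122,-0.13,0.007],[0.0,0.0,-0.671],0.4],[[-0.109,-0.141,0.007],[0.0,0.0,-0.672],0.4],[[-0.096,-0.151,0.007],[0.0,0.0,-0.671],0.4],[[-0.081,-0.159,0.007],[0.0,0.0,-0.672],0.4],[[-0.066,-0.166,0.007],[0.0,0.0,-0.671],0.4],[[-0.05,-0.171,0.008],[0.0,0.0,-0.672],0.4],[[-0.034,-0.175,0.007],[0.0,0.0,-0.671],0.4],[[-0.017,-0.178,0.008],[0.0,0.0,-0.672],0.4],[[0.0,-0.178,0.007],[0.0,0.0,-0.671],0.4],[[0.0,0.0,0.0],[0.0,0.0,0.0],0.4]]
end [ 0.5259 -0.2739  0.25  ]
```

>>> {"fn": "apply_moves", "kwargs": {"deltas": [[[0, 0, -0.1], [0, 0, 0], 0.4], [[0, 0, -0.206], [0, 0, 0], 0.4], [[0, 0, -0.206], [0, 0, 0], 0.4], [[0, 0, -0.206], [0, 0, 0], 0.4], [[0, 0, -0.3], [0, 0, 0], 0.4], [[-0.168, -0.061, 0.007], [0, 0, -0.671], 0.4], [[-0.161, -0.076, 0.007], [0, 0, -0.671], 0.4], [[-0.153, -0.091, 0.007], [0, 0, -0.672], 0.4], [[-0.144, -0.105, 0.007], [0, 0, -0.671], 0.4], [[-0.134, -0.118, 0.007], [0, 0, -0.672], 0.4]]}}

```text
time_s: 16.85
position: [0.4971, 0.0445, 0.2601]
orientation: [180.0, -0.1, 142.0]
force: [-0.6, -0.2, 0.3]
gripper_width: 0.399
grasp_force: 0.0
```

>>> {"fn": "apply_moves", "kwargs": {"deltas": [[[-0.122, -0.13, 0.007], [0, 0, -0.671], 0.4], [[-0.109, -0.141, 0.007], [0, 0, -0.672], 0.4], [[-0.096, -0.151, 0.007], [0, 0, -0.671], 0.4], [[-0.081, -0.159, 0.007], [0, 0, -0.672], 0.4], [[-0.066, -0.166, 0.007], [0, 0, -0.671], 0.4], [[-0.05, -0.171, 0.008], [0, 0, -0.672], 0.4], [[-0.034, -0.175, 0.007], [0, 0, -0.671], 0.4], [[-0.017, -0.178, 0.008], [0, 0, -0.672], 0.4], [[0, -0.178, 0.007], [0, 0, -0.671], 0.4], [[0, 0, 0], [0, 0, 0], 0.4]]}}

```text
time_s: 18.1
position: [0.5238, -0.2779, 0.2463]
orientation: [-180.0, -0.1, -170.1]
force: [-1.3, 0.1, -0.2]
gripper_width: 0.398
grasp_force: 0.0
```

```bash
python3 - <<'E'
from h import *
import time
s0,C,K=shot('scene'); print(find('scene',C,'tray')[:3]);print(find('scene',C,'knob_grip'))
b,C,K=shot('wrist'); print(find('wrist',C,'knob_grip'))
T,s=pose(); print(s['position'],s['orientation'],np.array(s['joints']).round(1),s['time_s'],C[:3,3])
cv2.imwrite('pics/p5.png',np.hstack([cv2.resize(s0[100:320,130:410],(380,299)),cv2.resize(b,(400,300))[:299]])[:,:,::-1])
cv2.imwrite('pics/p6.png',b[:,:,::-1])
E
```

```text
[(0.9, [0.6935, 0.3865, 0.0006]), (0.83, [0.4842, 0.2196, -0.0026]), (0.68, [0.2562, 0.2566, -0.0018])]
[(0.64, [0.5204, -0.272, 0.121])]
[(0.86, [0.5241, -0.2679, 0.1275])]
[ 0.52512924 -0.27270818  0.24686459] [ 1.79886117e+02 -5.56994721e-02 -1.69744939e+02] [ 25.3  28.7  -0.8  93.5   0.4  57.9 124.6] 18.35 [ 0.4486485  -0.28676217  0.42693163]
```

View pics/p5.png

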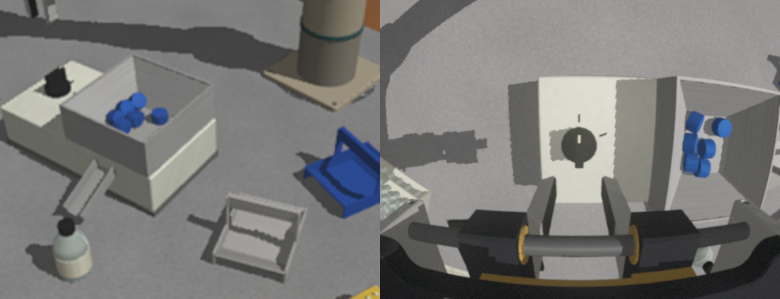

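>>> {"fn": "apply_moves", "kwargs": {"deltas": [[[0, 0, 0.15], [0, 0, 0], 0.4], [[0, 0, 0.15], [0, 0, 0], 0.4], [[0, 0, 0.15], [0, 0, 0], 0.4], [[0, 0, 0.14], [0, 0, 0], 0.4], [[0, 0, 0.08], [0, 0, 0], 0.4], [[0, 0, 0], [0, 0, 0], 0.4], [[0, 0, 0], [0, 0, 0], 0], [[0, 0, 0], [0, 0, 0], 0], [[0, 0, 0], [0, 0, 0], 0], [[0, 0, 0], [0, 0, 0], 0]]}}

```text
time_s: 19.6
position: [0.5249, -0.2725, 0.1136]
orientation: [179.8, -0.0, -169.8]
force: [-0.8, 4.5, 5.4]
gripper_width: 0.126
grasp_force: 30.0
```

>>> {"fn": "apply_moves", "kwargs": {"deltas": [[[0, 0, 0], [0, 0, 0.825], 0], [[0, 0, 0], [0, 0, 0.825], 0], [[0, 0, 0], [0, 0, 0.825], 0], [[0, 0, 0], [0, 0, 0.825], 0], [[0, 0, 0], [0, 0, 0.825], 0], [[0, 0, 0], [0, 0, 0.825], 0], [[0, 0, 0], [0, 0, 0.825], 0], [[0, 0, 0], [0, 0, 0.825], 0], [[0, 0, 0], [0, 0, 0.825], 0], [[0, 0, 0], [0, 0, 0.825], 0]]}}

```text
time_s: 20.85
position: [0.5245, -0.2735, 0.1136]
orientation: [180.0, -0.1, 124.0]
force: [-1.8, 2.6, 5.5]
gripper_width: 0.124
grasp_force: 30.0
```

```bash
python3 - <<'E'
from h import *
T,s=pose(); print(s['position'],s['orientation'],s['force'],s['ft_torque'],s['gripper_width'],s['time_s'])
E
```

```text
[ 0.52450807 -0.27348711  0.11357875] [ 1.79995327e+02 -1.49811706e-01  1.23950393e+02] [-1.77121611  2.58743212  5.52831713] [ 0.50534457  0.44461993 -0.10114583] 0.12405296465134562 20.85
```

Turned 66°. Release, retreat upward, and look.

>>> {"fn": "apply_moves", "kwargs": {"deltas": [[[0, 0, 0], [0, 0, 0.2], 0], [[0, 0, 0], [0, 0, 0], 0], [[0, 0, 0], [0, 0, 0], 0.45], [[0, 0, 0], [0, 0, 0], 0.45], [[0, 0, 0], [0, 0, 0], 0.45], [[0, 0, 0], [0, 0, 0], 0.45], [[0, 0, -0.1], [0, 0, 0], 0.45], [[0, 0, -0.2], [0, 0, 0], 0.45], [[0, 0, -0.2], [0, 0, 0], 0.45], [[0, 0, -0.2], [0, 0, 0], 0.45]]}}

```text
time_s: 22.1
position: [0.5247, -0.2743, 0.254]
orientation: [-180.0, -0.1, 122.6]
force: [-0.0, 0.0, -0.5]
gripper_width: 0.449
grasp_force: 0.0
```

```bash
python3 - <<'E'
from h import *
b,C,K=shot('wrist'); a,C,K=shot('scene')
for l in('tray','reagent_bottle','vial','tip_box'): print(l,find('scene',C,l)[:3])
T,s=pose(); print(s['position'],s['orientation'],s['force'],s['time_s'])
cv2.imwrite('pics/p7.png',np.hstack([cv2.resize(a,(400,300)),cv2.resize(b,(400,300))])[:,:,::-1])
E
```

```text
tray [(0.82, [0.4864, 0.2199, 0.0008]), (0.73, [0.2592, 0.259, -0.0011]), (0.63, [0.6922, 0.3838, -0.0015])]
reagent_bottle [(0.93, [0.7344, 0.0509, -0.002])]
vial [(0.72, [0.732, 0.2367, 0.0031])]
tip_box [(0.7, [0.5158, 0.476, 0.0021]), (0.63, [0.5142, -0.0928, 0.1128])]
[ 0.52415453 -0.27370492  0.25153593] [-179.90435149   -0.21059659  122.56695862] [ 0.10993597  0.82533297 -0.20415696] 22.4
```

View pics/p7.png

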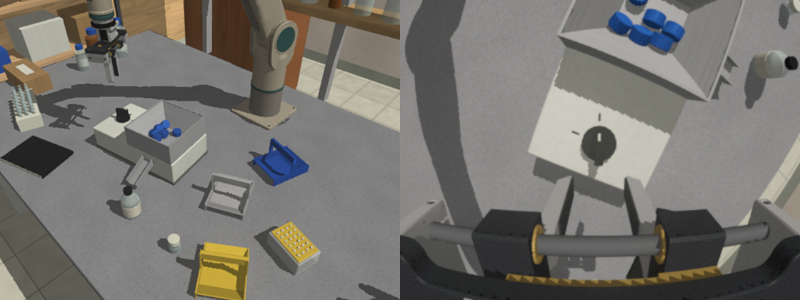

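The knob pointer at (600,140) now lines up with the second tick at (600,117). Six caps are in the hopper, the tray sits flat and empty at (228,195), and the bottle, vial and tip box have not moved.

```bash
python3 -c "
from bench import job; print(job.sign_off())"
```

```text
the job is handed in; nothing more can be done
None
```

The job is done and handed in: all six caps are in the hopper, the empty tray is flat on the bench and released, the knob is clicked over to its other position, and the bottle, vial and tip box were left where they stood.

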